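# Load the gate valve in the test stand and latch the guard over it

### The job

One cradle of the two-station test stand already has the union in it. Set the gate valve down gently in the empty cradle, handwheel up and bore in line with the sealing heads, and let go of it; then slide the clear guard over the valve, without slamming it, until the latch at that end clicks shut behind its pin. Leave the union and the loose fittings where they are.

Things in the scene. Friction and masses are not known exactly. Their poses are not given: they have to be found in the camera images.
- stand: Leak-test stand fixed to the counter: cast-iron base 190 x 520 mm, top face 20 mm up, with two cradles and a clear sliding guard. Origin: centre of its underside; y along the base and the guard's slide, x across, z up. Mid cylinders reach 87 mm up, ram pads to 115 mm from the middle; end plates (128 mm high) at 235 mm, their sealing heads reach in to 205 mm. Rams and heads stay still.
- guard (a joint): Guard position (m) along the stand's +y: 0 in the middle between the cradles, stops at +-0.166. Clear hood, open at both ends, 138 mm across, 130 mm long on the slide, roof 140 mm above the counter; passes over a loaded cradle. Friction 3 N, stays where left. Passing a latch takes up to 10 N; the latch drops behind the guard's pin at about +-0.158 and then stops it from going back.
- guard_handle (a point): Middle of the black bar handle on the guard's roof, 175 mm above the counter. The bar is 12 mm thick and 104 mm long, lies across the slide (along the stand's x); 29 mm clear between it and the roof; its posts stand 42 mm either side of this point.
- latch_left (a joint): Angle (rad) of the steel spring latch on the end plate at the stand's +y end, outside the hood's +x panel: 0 with its nose down, both when free and when caught behind the guard's pin; lifts to about 0.28 as the pin passes under it.
- latch_right (a joint): The same for the latch at the stand's -y end.
- valve_wheel (a point): Bronze gate valve, loose, 0.3 to 0.52 kg, 64 mm long, 85 mm high, standing upright. This point: centre of its round dark handwheel (57 mm across, 9 mm thick), 75 mm above the valve's underside. Bore along this point's y, 15 mm above the underside; z up the stem. Octagon ends, 30 mm across flats; either end may face either way. Fingers have free room round the wheel.
- cradle_a: One of two identical cradles, 160 mm from the stand's middle toward one end; which end varies. Origin: centre of its underside, 20 mm above the counter; y is the bore direction. Saddle blocks 23 mm either side along y take a fitting's ends: seat floor 14 mm above the origin, gap 34 mm wide, flaring to 50 mm at 36 mm above the origin. A centred valve has 13 mm free at each end.
- cradle_b: The other cradle, the same in every way, toward the other end of the stand. One of the two cradles holds the union, the other is empty.
- union_centre (a point): Centre of the grey malleable-iron union, 58 mm long and 43 mm across its nut, lying in one of the two cradles, 29 mm above that cradle's origin.
- cap: Lead-coloured pipe cap, 43 mm across and 35 mm high, with a small square on top, loose on the counter; origin under its centre.
- nut_1: Nickel-plated compression nut, 31 mm across corners, 19 mm high, loose on the counter; origin under its centre.
- nut_2: As nut_1.
- nut_3: As nut_1.

How it is judged:
By the outcome, as a careful person would: the job done as asked, in the order asked, and still so for the second after the job is handed in, with the robot touching nothing.
It also fails if it takes over 64 s, if anything falls off the work surface, if the arm or the gripper's body presses on something with over 40 N, if the wrist force passes 120 N, or if a joint passes its speed limit or range.

### The arm

A 6-joint arm with a two-finger parallel gripper is mounted at the origin on the work surface. World frame = base frame: x ahead of the robot, y to its left, z up, the work surface at z = 0. Lengths are in m, angles in rad, forces in N, time in s.
With the tool pointing down it reaches from about 0.375 to 0.9 m from the base axis. Payload 3.1 kg.
Tool frame: the origin (TCP) lies at the very end of the fingers, on their centre line; the grasp point (between the pads) lies 19 mm behind it (manip.grasp_offset is the distance from the TCP to the grasp point, in m); y points along the fingers, z is the direction in which the jaws open and shut, and the axes are right-handed (so a half turn about y gives the same grasp; the last joint's range is limited). The gripper opens to 85 mm and grips with 20 to 120 N. Pads are 22 mm wide; open, the fingers measure 114 mm over their backs; the gripper's body (76 mm by 85 mm) begins 54 mm behind the grasp point. The pads swing forward as they close: fully open they stand 13 mm farther back than shut.
Start: joints at [1.123, 0.527, 1.433, -0, 1.181, -0.178], TCP at [0.166, 0.603, 0.231] pointing down, gripper open.
Joint ranges: [-3.08, 3.08], [-0.75, 2.2], [0.22, 2.44], [-1.43, 4.57], [0, 2.65], [-2.85, 2.85]. Speed limits (rad/s): [2.79, 2.79, 3.14, 3.14, 3.14, 3.14].

### API

Orientations are given as a unit quaternion [x, y, z, w].
In Python, from station import manip gives the robot as it stands.
- The arm moves only by the tool apply_moves, never from a script. Its argument "motion" is a list of rows, each a list of 5 numbers: the finger opening in mm, from 0 to 85.4, then the shift along the tool's x, y, z in units of 30 mm (1.0 is 30 mm), then the turn about the tool's y in units of 10 degrees (1.0 is 10 degrees). In form: [[fingers, x, y, z, twist], ...]. A call has 1 to 12 rows; each row is the pose to reach, as a shift and turn from the pose commanded when the call began, along the tool's axes at that moment; what a row does not reach only later rows make up. A row lasts 1/8 s, in which the tool goes at most 62.5 mm and 10.7 degrees, less where a joint would pass 70% of its speed; a pose out of reach is approached as far as the arm can. A call with a gripper value outside its range is refused whole. The fingers move at their own pace and stop on an object; "squeeze" is the grip in N (left out, the last holds). Time passes only in rows, so rows that repeat a pose let the fingers close. It gives the time, the measured TCP pose, the force and the opening at its end, in the units of the state.
- manip.sense(): the state, without advancing time (a new reading comes with each control period).
- manip.snapshot(name): name is "side" or "top"; returns the picture (480x640x3 uint8, red, green, blue); there is no depth.
- manip.get_calibration(name): a dict with "intrinsics" (3x3 intrinsics, pixels), "extrinsics" (4x4, takes a point from camera to world coordinates). Camera axes: x right, y up, looking along -z (the intrinsics and any distortion apply to the point x, -y, -z); pixel columns grow to the right and rows downward; lengths in m; the calibration is good to about 2 mm. A picture is of the moment at which its call begins. get_calibration takes no time and is no camera call.
- manip.sign_off(): hands the job in, once; it reports no verdict.
The state is a dict: "t": time; "q": joint angles; "qd": joint speeds; "tau": joint torques, N m; "tcp_pos": TCP position; "tool_rot": TCP orientation; "force": force on the tool from outside, world axes, zero at the start; "ft_torque": the same for the moment, N m; "finger_gap": opening from 0.0 (shut) to 1.0 (fully open).
Only numpy, scipy, OpenCV 4.12 (cv2) and the standard library are available. Lean on these libraries where they do the work, as an engineer would, in place of code of your own. Each camera call takes 0.05 s, during which the arm holds its last target.

## Working session

There is one attempt and no reset: what is moved stays moved. The work goes in short steps, Python scripts to look and compute and a tool call to move; the robot and the scene stay as the last step left them, time stands still between calls to the robot, and variables do not carry over. Pictures are saved under pics/ and viewed, and the job is handed in when it is done.

Besides the shell and the picture viewer there is one more tool, called after "Request:" as name(argument=value, ...) on one line, values as JSON. apply_moves: Moves the arm, as the interface text tells. Its arguments: {"type":"object","properties":{"motion":{"type":"array"},"squeeze":{"type":"number"}},"required":["motion"]}

```bash
mkdir -p pics; ls; python3 - <<'E'
from station import manip
import cv2,numpy as np
print(manip.sense())
for n in("side","top"):
    im=manip.snapshot(n); cv2.imwrite(f"pics/{n}0.png",cv2.cvtColor(im,cv2.COLOR_RGB2BGR))
    c=manip.get_calibration(n); print(n,c)
E
```

```text
pics
{'t': 0.0, 'q': array([ 1.12350080e+00,  5.28477560e-01,  1.43387311e+00,  1.29598621e-05,
        1.18137506e+00, -1.78466023e-01]), 'qd': array([ 0.00045463, -0.00053615, -0.00093719,  0.00213376, -0.00031567,
        0.00024879]), 'tau': array([ 6.36313598e-04, -4.42352736e+01, -1.78027421e+01, -2.09238783e-04,
        8.36088555e-03,  2.29800882e-06]), 'tcp_pos': array([0.16564507, 0.60193112, 0.23033588]), 'tool_rot': array([ 0.70144424, -0.09499747,  0.09452515, -0.70001176]), 'force': array([-0.70788186,  1.00337912, -0.75037494]), 'ft_torque': array([ 0.00080907,  0.00174027, -0.03133043]), 'finger_gap': 0.9969807264875029}
side {'intrinsics': array([[611.50424168,   0.        , 309.01675781],
       [  0.        , 611.50424168, 237.16337198],
       [  0.        ,   0.        ,   1.        ]]), 'extrinsics': array([[ 0.9956773 ,  0.05826676, -0.07233047,  0.46763141],
       [-0.0922037 ,  0.52625952, -0.84531024, -0.91710938],
       [-0.01118889,  0.84832535,  0.52935707,  0.69107457],
       [ 0.        ,  0.        ,  0.        ,  1.        ]])}
top {'intrinsics': array([[499.53333927,   0.        , 322.75248831],
       [  0.        , 499.53333927, 241.78766102],
       [  0.        ,   0.        ,   1.        ]]), 'extrinsics': array([[ 0.01085797,  0.99672729, -0.08010497,  0.4651416 ],
       [-0.99983642,  0.01198078,  0.01354939,  0.01094744],
       [ 0.01446477,  0.07994475,  0.99669434,  1.05653544],
       [ 0.        ,  0.        ,  0.        ,  1.        ]])}
```

View pics/side0.png

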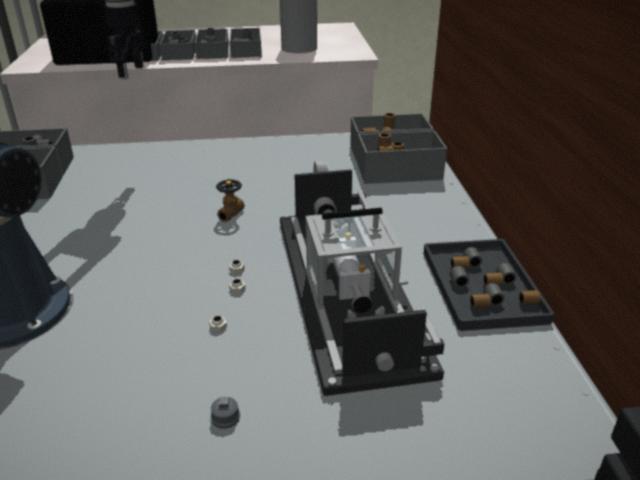

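View pics/top0.png

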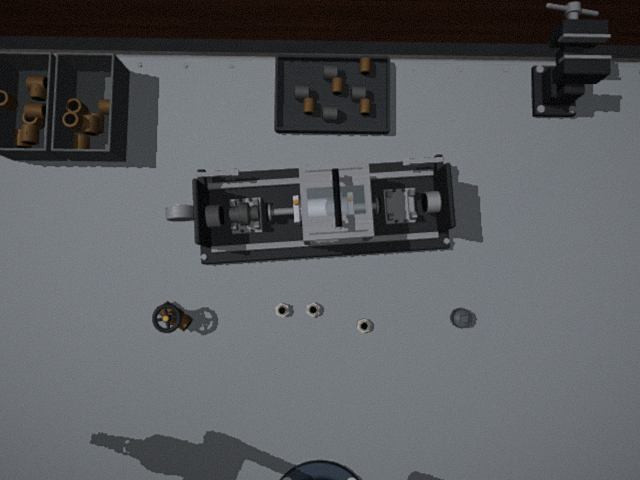

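The top view shows the union in the left (+y) cradle near (243,213), the empty cradle at about (400,206), the guard at (336,203) and the valve wheel at about (167,318). I'll zoom in for exact pixels.

```bash
python3 - <<'E'
import cv2
t=cv2.imread("pics/top0.png"); s=cv2.imread("pics/side0.png")
def z(im,x0,y0,x1,y1,k,n):
    c=im[y0:y1,x0:x1]; c=cv2.convertScaleAbs(c,alpha=1.6,beta=25)
    cv2.imwrite(n,cv2.resize(c,None,fx=k,fy=k,interpolation=cv2.INTER_CUBIC))
z(t,180,145,470,270,2.7,"pics/t_stand.png")
z(t,140,290,220,345,9,"pics/t_valve.png")
z(s,200,165,280,240,8,"pics/s_valve.png")
z(s,270,150,450,395,2.4,"pics/s_stand.png")
E
```

```text
(no output)
```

View pics/t_stand.png

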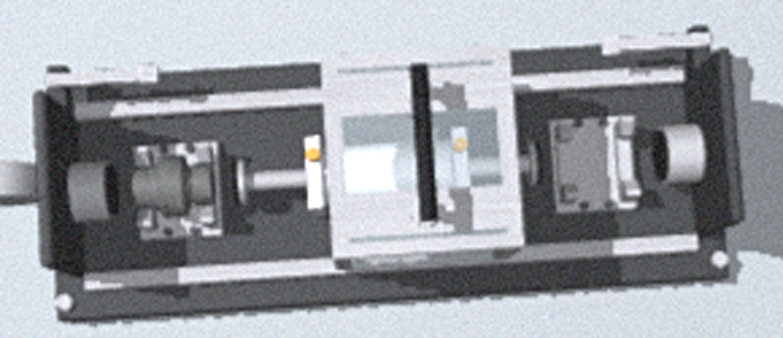

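View pics/t_valve.png

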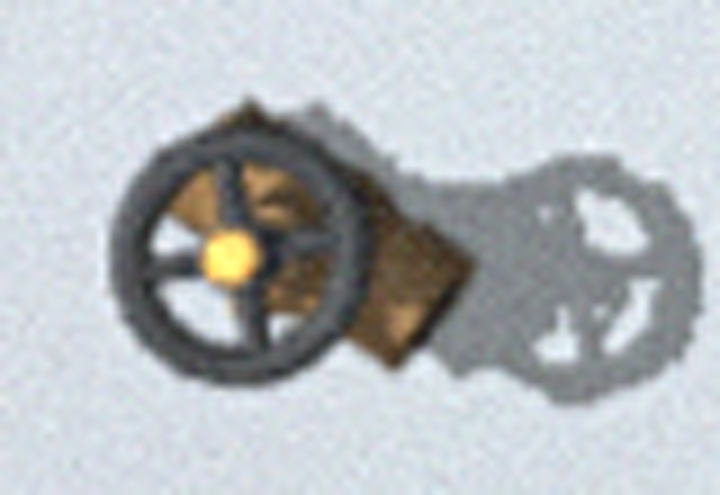

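View pics/s_valve.png

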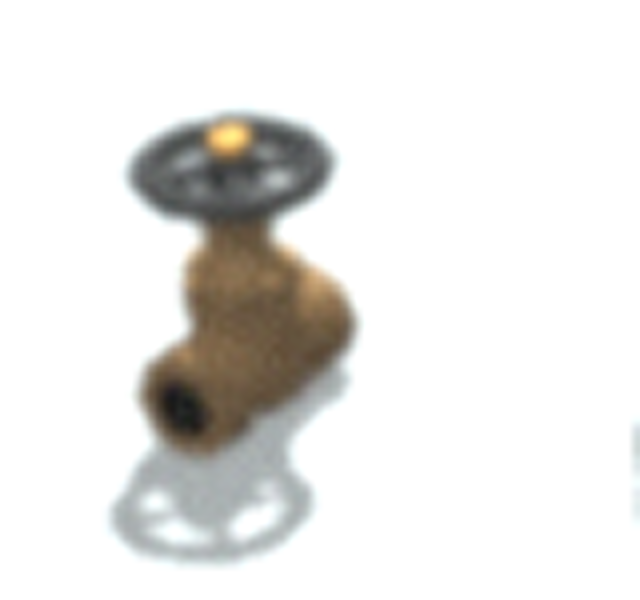

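View pics/s_stand.png

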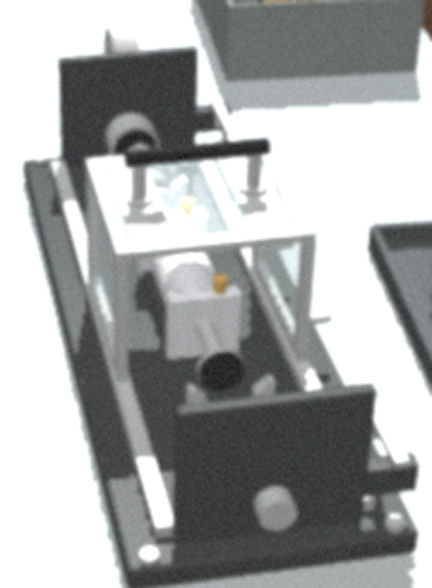

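```bash
cat >h.py <<'E'
import numpy as np, cv2
from station import manip
def ray(n,u,v):
    c=manip.get_calibration(n);K=c["intrinsics"];E=c["extrinsics"]
    d=np.array([(u-K[0,2])/K[0,0],-(v-K[1,2])/K[1,1],-1.0]); d=E[:3,:3]@d
    return E[:3,3],d/np.linalg.norm(d)
def plane(n,u,v,z):
    o,d=ray(n,u,v); return o+d*(z-o[2])/d[2]
def tri(a,b):
    o1,d1=ray("top",*a);o2,d2=ray("side",*b)
    s=np.linalg.lstsq(np.c_[d1,-d2],o2-o1,rcond=None)[0]
    p,q=o1+s[0]*d1,o2+s[1]*d2
    return (p+q)/2,np.linalg.norm(p-q)
def proj(n,P):
    c=manip.get_calibration(n);K=c["intrinsics"];E=np.linalg.inv(c["extrinsics"])
    p=E[:3,:3]@np.asarray(P)+E[:3,3]; return K[0,0]*p[0]/-p[2]+K[0,2],K[1,1]*p[1]/p[2]+K[1,2]
E
python3 - <<'E'
from h import *
np.set_printoptions(precision=4,suppress=True)
T=lambda x,y:(x/2.7+180,y/2.7+145)
S=lambda x,y:(x/2.4+270,y/2.4+150)
V=lambda x,y:(x/9+140,y/9+290)
W=lambda x,y:(x/8+200,y/8+165)
for n,p,z in [("scrL",(65,302),.022),("scrR",(720,259),.022),("cradA tl",(557,118),.056),("tr",(635,118),.056),("bl",(557,212),.056),("br",(635,210),.056),
 ("handle+x",(418,65),.181),("handle-x",(429,220),.181)]:
    print(n,plane("top",*T(*p),z))
print("handle tri",tri(T(418,65),S(269,147)),tri(T(429,220),S(128,158)))
print("side screws",plane("side",*S(150,553),.022),plane("side",*S(396,520),.022))
# dark masks
t=cv2.imread("pics/top0.png").astype(int);s=cv2.imread("pics/side0.png").astype(int)
# wheel
print("wheel",plane("top",*V(238,258),.075),tri(V(230,257),W(230,137)))
print("wheel side ellipse",plane("side",*W(231,168),.075))
print("ends top", plane("top",*V(432,318),.03), plane("top",*V(250,105),.03), plane("top",*V(475,265),.015),plane("top",*V(392,368),.015))
print("bore side",plane("side",*W(186,406),.015))
g=t[:,:,1];d=(abs(t-g[...,None]).max(2)<14)&(g<110)
m=np.zeros(g.shape,np.uint8);m[295:340,145:190]=d[295:340,145:190]*255
E
```

```text
scrL [0.5141 0.2417 0.022 ]
scrR [ 0.5532 -0.2615  0.022 ]
cradA tl [ 0.6552 -0.1305  0.056 ]
tr [ 0.656  -0.1893  0.056 ]
bl [ 0.5841 -0.1306  0.056 ]
br [ 0.5863 -0.1891  0.056 ]
handle+x [ 0.6656 -0.021   0.181 ]
handle-x [ 0.5629 -0.0291  0.181 ]
handle tri (array([ 0.6688, -0.0214,  0.1735]), np.float64(0.0029083910641993465)) (array([ 0.5659, -0.0295,  0.1757]), np.float64(0.004734062985450462))
side screws [ 0.5566 -0.2572  0.022 ] [ 0.717  -0.2447  0.022 ]
wheel [0.3909 0.299  0.075 ] (array([0.3941, 0.2978, 0.0849]), np.float64(0.004486320885801551))
wheel side ellipse [0.3958 0.2983 0.075 ]
ends top [0.3745 0.2683 0.03  ] [0.4217 0.3108 0.03  ] [0.3853 0.2626 0.015 ] [0.3618 0.2807 0.015 ]
bore side [0.379  0.2728 0.015 ]
```

```bash
cat >>h.py <<'E'
from scipy.spatial.transform import Rotation as Ro
def go(P,zyaw=None):
    """shift (30mm units) and twist (10deg) to bring TCP to P with jaw axis (tool z) at world yaw zyaw deg (mod 180, nearest)"""
    s=manip.sense();R=Ro.from_quat(s["tool_rot"]).as_matrix()
    d=R.T@(np.asarray(P)-s["tcp_pos"])/0.03
    cur=np.degrees(np.arctan2(R[1,2],R[0,2])); out=None
    if zyaw is not None:
        dz=(zyaw-cur+90)%180-90; out=-dz/10   # tool y is down
    print("t",round(s["t"],2),"tcp",s["tcp_pos"].round(4),"jaw yaw",cur.round(2),"tilt",R[:,1].round(4),"q",s["q"].round(3),"F",s["force"].round(1),"gap",round(s["finger_gap"]*85.4,1))
    print("shift",d.round(3),"twist",out); return d,out
E
python3 - <<'E'
from h import *
np.set_printoptions(precision=4,suppress=True)
go((0.3933,0.2987,0.16),-35.5)
t=cv2.imread("pics/top0.png");s=cv2.imread("pics/side0.png")
def z(im,x0,y0,x1,y1,k,n):
    c=im[y0:y1,x0:x1]; c=cv2.convertScaleAbs(c,alpha=2.,beta=25)
    cv2.imwrite(n,cv2.resize(c,None,fx=k,fy=k,interpolation=cv2.INTER_CUBIC))
z(t,370,150,460,250,6,"pics/t_cr.png")
E
```

```text
t 0.1 tcp [0.1657 0.602  0.2304] jaw yaw 74.6 tilt [-0.0009 -0.0018 -1.    ] q [ 1.124  0.528  1.434  0.     1.181 -0.178] F [-0.2 -0.  -0.7] gap 85.5
shift [10.001  2.359 -7.726] twist -6.990181456848836
```

View pics/t_cr.png

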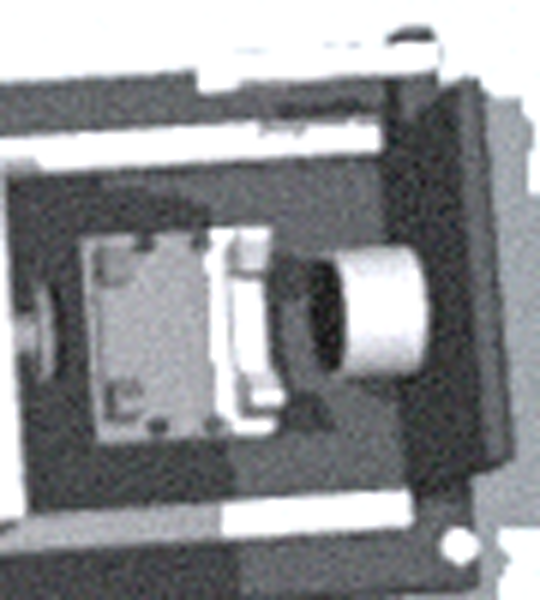

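```bash
python3 - <<'E'
from h import *
np.set_printoptions(precision=4,suppress=True)
C=lambda x,y:(x/6+370,y/6+150)
yaw=np.radians(4.45);X=np.array([np.cos(yaw),np.sin(yaw)]);Y=np.array([-np.sin(yaw),np.cos(yaw)])
p=plane("top",*C(189,326),.056);print("prongs",p,"centre",p[:2]+.16*Y)
p=plane("top",*C(182,334),.024);print("plate",p,"centre",p[:2]+.16*Y)
p=plane("top",*C(345,312),.049);print("head tip",p,"centre x",p[:2]+.207*Y)
p=plane("top",*C(195,78),.09);print(p)
# end plate top corners z=.128 in side view (near plate)
S=lambda x,y:(x/2.4+270,y/2.4+150)
a=plane("side",*S(178,405),.128);b=plane("side",*S(374,388),.128);print("plate top",a,b,np.degrees(np.arctan2(*(b-a)[[1,0]])),(a+b)[:2]/2+.238*Y)
go((0.3933,0.2987,0.13),-35.5)
E
```

```text
prongs [ 0.6236 -0.1614  0.056 ] centre [ 0.6112 -0.0019]
plate [ 0.6258 -0.1645  0.024 ] centre [ 0.6134 -0.005 ]
head tip [ 0.6302 -0.2159  0.049 ] centre x [ 0.6142 -0.0095]
[ 0.7005 -0.1577  0.09  ]
plate top [ 0.5743 -0.2432  0.128 ] [ 0.6942 -0.2399  0.128 ] 1.5904155698855662 [ 0.6158 -0.0042]
t 0.1 tcp [0.1657 0.602  0.2304] jaw yaw 74.6 tilt [-0.0009 -0.0018 -1.    ] q [ 1.124  0.528  1.434  0.     1.181 -0.178] F [-0.2 -0.  -0.7] gap 85.5
shift [10.002  3.359 -7.724] twist -6.990181456848836
```

Request:
apply_moves(motion=[[85,1.6,0.4,-1.2,1],[85,3.2,0.8,-2.4,2],[85,4.8,1.3,-3.7,3],[85,6.4,1.8,-4.9,4],[85,7.8,2.2,-6,5],[85,9,2.6,-6.9,6],[85,9.7,2.8,-7.5,7],[85,10,2.8,-7.73,8],[85,10,2.8,-7.73,9],[85,10,2.8,-7.73,10],[85,10,2.8,-7.73,11]])

```text
t: 1.48
tcp_pos: [0.3934, 0.2991, 0.147]
tool_rot: [-0.323, 0.629, -0.629, 0.322]
force: [0.0, 0.0, 0.4]
finger_gap: 0.998
```

```bash
python3 - <<'E'
from h import *
go((0.3933,0.2987,0.053),-35.5)
E
```

```text
t 1.48 tcp [0.3934 0.2991 0.147 ] jaw yaw -35.75 tilt [-7.e-04 -3.e-04 -1.e+00] q [0.423 0.484 1.839 0.    0.82  1.047] F [0.  0.  0.4] gap 85.2
shift [0.011 3.134 0.005] twist -0.025211009006855533
```

Request:
apply_moves(motion=[[85,0,0.8,0,0],[85,0,1.6,0,0],[85,0,2.3,0,0],[85,0,2.8,0,0],[85,0,3.13,0,0],[85,0,3.13,0,0]])

```text
t: 2.22
tcp_pos: [0.3933, 0.2992, 0.0529]
tool_rot: [-0.325, 0.628, -0.628, 0.324]
force: [0.9, -0.2, 0.2]
finger_gap: 0.993
```

```bash
python3 - <<'E'
from h import *
go((0.3933,0.2987,0.053),-35.5)
for n,b in(("side",(190,150,290,250)),("top",(130,270,230,370))):
    im=cv2.cvtColor(manip.snapshot(n),cv2.COLOR_RGB2BGR)[b[1]:b[3],b[0]:b[2]]
    cv2.imwrite(f"pics/{n}1.png",cv2.resize(cv2.convertScaleAbs(im,alpha=1.8,beta=20),None,fx=5,fy=5,interpolation=cv2.INTER_CUBIC))
E
```

```text
t 2.23 tcp [0.3933 0.2992 0.0529] jaw yaw -35.4 tilt [-1.1e-03 -5.0e-04 -1.0e+00] q [ 0.424  0.659  1.896 -0.     0.588  1.042] F [ 0.9 -0.2  0.2] gap 84.8
shift [ 0.014 -0.003  0.009] twist 0.010024171336465316
```

View pics/side1.png

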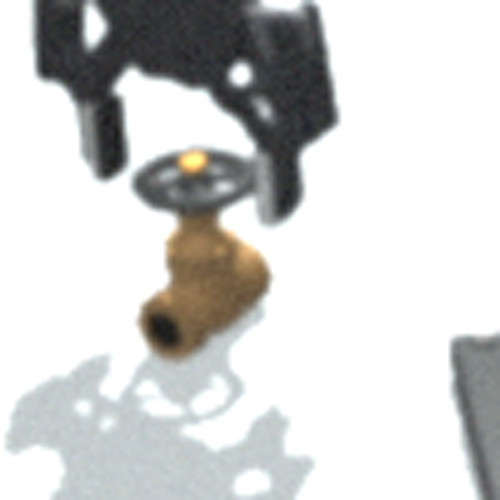

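View pics/top1.png

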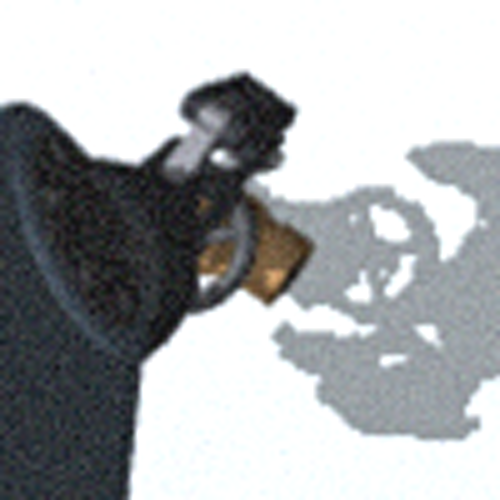

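The fingers straddle the wheel in the side view, with the tips at about (212,185) and (246,194) and the wheel centre at about (229,186). I'll go 4.5 mm lower, then close.

Request:
apply_moves(motion=[[85,0,0.15,0,0],[70,0,0.15,0,0],[60,0,0.15,0,0],[50,0,0.15,0,0],[45,0,0.15,0,0],[45,0,0.15,0,0]], squeeze=45)

```text
t: 3.08
tcp_pos: [0.3937, 0.2994, 0.0495]
tool_rot: [-0.324, 0.628, -0.628, 0.325]
force: [-0.1, -0.1, 5.8]
finger_gap: 0.647
```

```bash
python3 - <<'E'
from h import *
go((0.3933,0.2987,0.053),-35.5)
for n,b in(("side",(190,150,290,250)),):
    im=cv2.cvtColor(manip.snapshot(n),cv2.COLOR_RGB2BGR)[b[1]:b[3],b[0]:b[2]]
    cv2.imwrite(f"pics/{n}2.png",cv2.resize(cv2.convertScaleAbs(im,alpha=1.8,beta=20),None,fx=5,fy=5,interpolation=cv2.INTER_CUBIC))
E
```

```text
t 3.08 tcp [0.3937 0.2994 0.0495] jaw yaw -35.4 tilt [ 6.e-04  3.e-04 -1.e+00] q [0.424 0.666 1.897 0.    0.578 1.042] F [-0.1 -0.1  5.8] gap 55.2
shift [ 0.027 -0.118  0.002] twist 0.010048123179370805
```

View pics/side2.png

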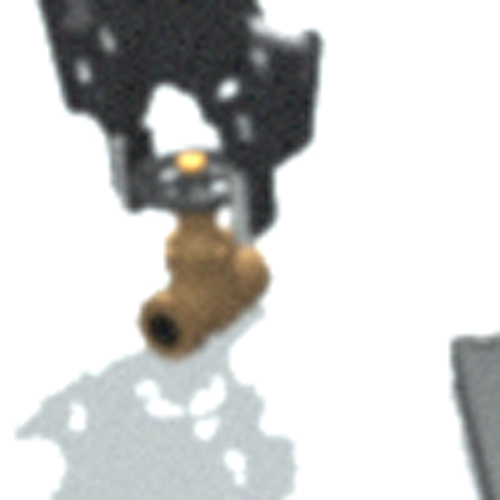

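Request:
apply_moves(motion=[[45,0,-0.2,0,0],[45,0,-0.6,0,0],[45,0,-1.3,0,0],[45,0,-2.3,0,0],[45,0,-3.5,0,0],[45,0,-4.7,0,0],[45,0,-5.8,0,0],[45,0,-6.5,0,0],[45,0,-6.9,0,0],[45,0,-7,0,0]])

```text
t: 4.38
tcp_pos: [0.3934, 0.2992, 0.2594]
tool_rot: [0.324, -0.628, 0.628, -0.325]
force: [0.4, -0.5, -2.3]
finger_gap: 0.648
```

```bash
python3 - <<'E'
from h import *
go((0.627,-0.163,0.26),4.45)
go((0.627,-0.163,0.14),4.45)
E
```

```text
t 4.38 tcp [0.3934 0.2992 0.2594] jaw yaw -35.4 tilt [ 5.e-04  2.e-04 -1.e+00] q [ 0.424  0.315  1.719 -0.     1.107  1.042] F [ 0.4 -0.5 -2.3] gap 55.4
shift [ 8.05  -0.02  15.272] twist -3.984748163619156
t 4.38 tcp [0.3934 0.2992 0.2594] jaw yaw -35.4 tilt [ 5.e-04  2.e-04 -1.e+00] q [ 0.424  0.315  1.719 -0.     1.107  1.042] F [ 0.4 -0.5 -2.3] gap 55.4
shift [ 8.052  3.98  15.271] twist -3.984748163619156
```

Request:
apply_moves(motion=[[45,0.2,0,0.4,-0.1],[45,0.6,0,1.1,-0.3],[45,1.1,0,2.1,-0.55],[45,1.7,0,3.2,-0.85],[45,2.3,0,4.35,-1.15],[45,2.9,0,5.5,-1.45],[45,3.5,0,6.65,-1.75],[45,4.1,0,7.8,-2.05],[45,4.7,0,8.9,-2.35],[45,5.2,0,9.9,-2.6],[45,5.6,0,10.6,-2.8],[45,5.8,0,11,-2.9]])

```text
t: 5.88
tcp_pos: [0.5615, -0.0347, 0.2575]
tool_rot: [-0.472, 0.528, -0.527, 0.471]
force: [-0.5, 0.2, -3.5]
finger_gap: 0.647
```

```bash
python3 - <<'E'
from h import *
go((0.627,-0.163,0.26),4.45)
E
```

```text
t 5.88 tcp [ 0.5615 -0.0347  0.2575] jaw yaw -6.45 tilt [-2.7e-03  7.0e-04 -1.0e+00] q [-0.26   0.414  1.559  0.     1.171 -0.148] F [-0.5  0.2 -3.5] gap 55.2
shift [ 4.003 -0.091  2.649] twist -1.0899193059357857
```

Request:
apply_moves(motion=[[45,0.4,0,0.3,-0.1],[45,1.1,0,0.7,-0.3],[45,1.9,0,1.2,-0.5],[45,2.7,0,1.8,-0.75],[45,3.4,0,2.3,-0.95],[45,3.85,0,2.55,-1.05],[45,4,0,2.65,-1.09],[45,4,0,2.65,-1.09]])

```text
t: 6.88
tcp_pos: [0.627, -0.1613, 0.2587]
tool_rot: [0.519, -0.48, 0.48, -0.519]
force: [1.0, -0.3, -3.6]
finger_gap: 0.648
```

```bash
python3 - <<'E'
from h import *
go((0.627,-0.163,0.14),4.45)
for n in("side","top"):
    im=cv2.cvtColor(manip.snapshot(n),cv2.COLOR_RGB2BGR); cv2.imwrite(f"pics/{n}3.png",im)
E
```

```text
t 6.88 tcp [ 0.627  -0.1613  0.2587] jaw yaw 4.5 tilt [-9.e-04  8.e-04 -1.e+00] q [-0.424  0.532  1.341  0.     1.27  -0.503] F [ 1.  -0.3 -3.6] gap 55.3
shift [ 6.000e-02  3.955e+00 -2.000e-03] twist 0.005082377632352575
```

View pics/side3.png

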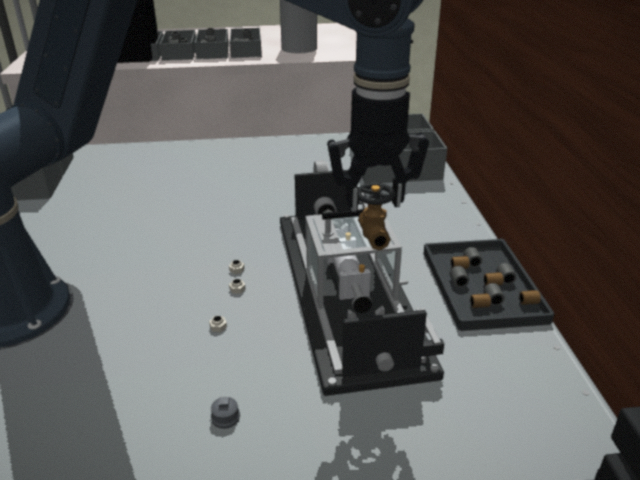

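View pics/top3.png

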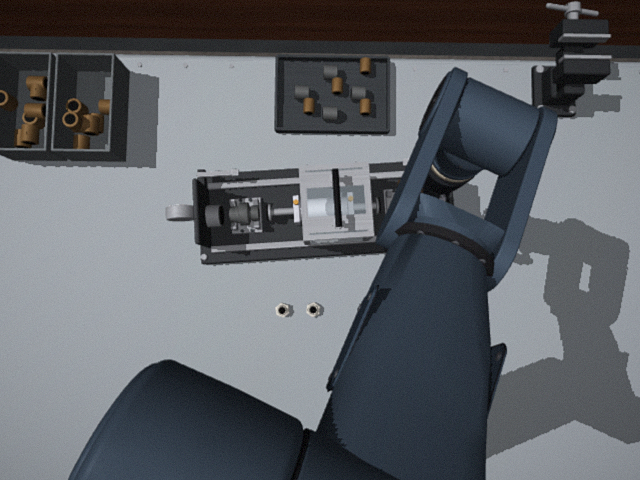

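The side view shows the valve held upright, with its bore at about (380,241). I'll compare that with where it should project.

```bash
python3 - <<'E'
from h import *
s=manip.sense();t=s["tcp_pos"];yaw=np.radians(4.45);Y=np.array([-np.sin(yaw),np.cos(yaw),0])
w=t+[0,0,.0255]
print("wheel",proj("side",w),"knob",proj("side",w+[0,0,.01]),"bore end",proj("side",w-[0,0,.06]-.032*Y))
for d in(-5,5):
    y=np.radians(4.45+d);print(d,proj("side",w-[0,0,.06]-.032*np.array([-np.sin(y),np.cos(y),0])))
im=cv2.imread("pics/side3.png")[170:270,320:420]
cv2.imwrite("pics/side3z.png",cv2.resize(cv2.convertScaleAbs(im,alpha=1.8,beta=20),None,fx=6,fy=6,interpolation=cv2.INTER_CUBIC))
E
```

```text
wheel (np.float64(374.9599684648901), np.float64(193.20209870006562)) knob (np.float64(375.28598592374254), np.float64(186.90575004418685)) bore end (np.float64(378.85509769177), np.float64(240.86731004540636))
-5 (np.float64(376.93318724050323), np.float64(241.01776672264887))
5 (np.float64(380.73007215149113), np.float64(240.62724508302207))
```

View pics/side3z.png

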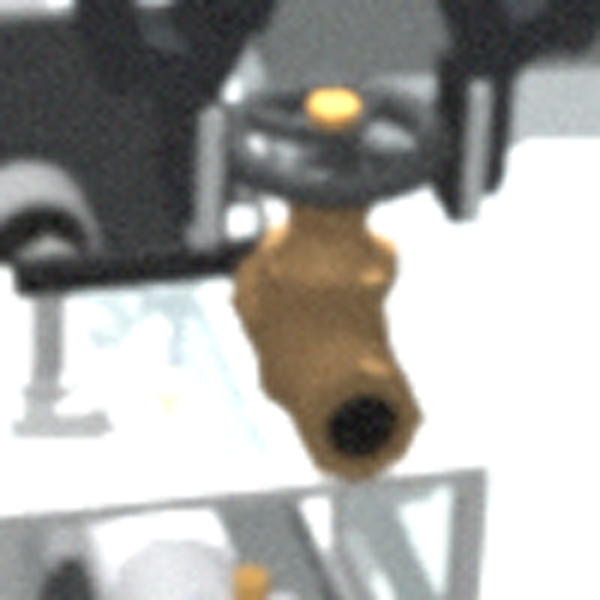

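Request:
apply_moves(motion=[[45,0.06,0.3,0,0.15],[45,0.06,0.9,0,0.15],[45,0.06,1.7,0,0.15],[45,0.06,2.6,0,0.15],[45,0.06,3.4,0,0.15],[45,0.06,4,0,0.15],[45,0.06,4.4,0,0.15],[45,0.06,4.7,0,0.15],[45,0.06,4.9,0,0.15],[45,0.06,4.9,0,0.15]])

```text
t: 8.22
tcp_pos: [0.6275, -0.1636, 0.1118]
tool_rot: [0.513, -0.487, 0.487, -0.513]
force: [-0.3, 0.7, -2.9]
finger_gap: 0.648
```

```bash
python3 - <<'E'
from h import *
go((0.627,-0.163,0.0835),3)
for n in("side","top"):
    im=cv2.cvtColor(manip.snapshot(n),cv2.COLOR_RGB2BGR); cv2.imwrite(f"pics/{n}4.png",im)
im=cv2.imread("pics/side4.png")[230:380,310:450]
cv2.imwrite("pics/side4z.png",cv2.resize(cv2.convertScaleAbs(im,alpha=1.8,beta=20),None,fx=4,fy=4,interpolation=cv2.INTER_CUBIC))
s=manip.sense();t=s["tcp_pos"];w=t+[0,0,.0255]
print(proj("side",w+[0,0,.01]),proj("side",[.6267,-.163,.056]))
E
```

```text
t 8.22 tcp [ 0.6275 -0.1636  0.1118] jaw yaw 3.0 tilt [-1.e-04  0.e+00 -1.e+00] q [-0.427  0.702  1.467 -0.     0.973 -0.479] F [-0.3  0.7 -2.9] gap 55.4
shift [-0.021  0.945 -0.017] twist -0.0002386664614135725
(np.float64(371.88246367338195), np.float64(273.08472798056476)) (np.float64(368.5786082995502), np.float64(319.48670714536604))
```

View pics/side4z.png

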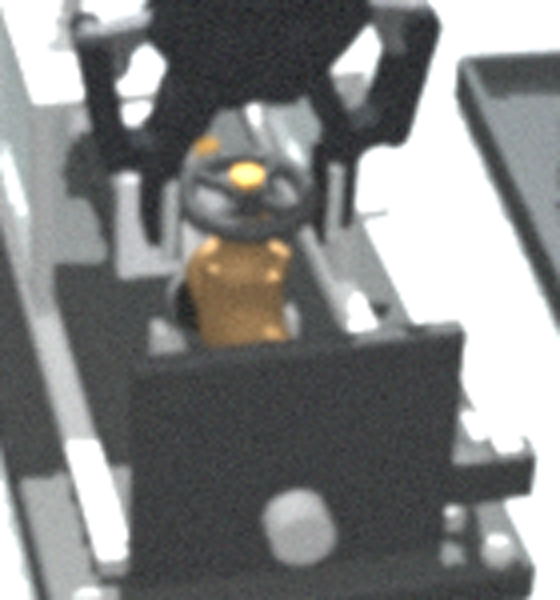

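```bash
python3 - <<'E'
from h import *
yaw=np.radians(4.45);X=np.array([np.cos(yaw),np.sin(yaw),0]);Y=np.array([-np.sin(yaw),np.cos(yaw),0])
C=np.array([.6267,-.163,0])
for yy in(.012,.023,.034):
  for xx in(-.036,-.025,.025,.036):
    u=np.array(proj("side",C+X*xx+Y*yy+[0,0,.056]));print(yy,xx,((u-[310,230])*4).round(0))
t=manip.sense()["tcp_pos"]
for xx in(-.015,.015): print("valve far end",((np.array(proj("side",[t[0],t[1],t[2]-.0345]+X*xx+Y*.032))-[310,230])*4).round(0),"near",((np.array(proj("side",[t[0],t[1],t[2]-.0345]+X*xx-Y*.032))-[310,230])*4).round(0))
im=cv2.imread("pics/side4.png")[295:325,340:395]
cv2.imwrite("pics/side4y.png",cv2.resize(cv2.convertScaleAbs(im,alpha=2,beta=20),None,fx=14,fy=14,interpolation=cv2.INTER_CUBIC))
E
```

```text
0.012 -0.036 [140. 350.]
0.012 -0.025 [167. 346.]
0.012 0.025 [286. 332.]
0.012 0.036 [313. 329.]
0.023 -0.036 [135. 333.]
0.023 -0.025 [161. 330.]
0.023 0.025 [279. 315.]
0.023 0.036 [305. 312.]
0.034 -0.036 [129. 316.]
0.034 -0.025 [155. 313.]
0.034 0.025 [272. 299.]
0.034 0.036 [298. 296.]
valve far end [184. 272.] near [223. 372.]
valve far end [256. 264.] near [298. 363.]
```

View pics/side4y.png

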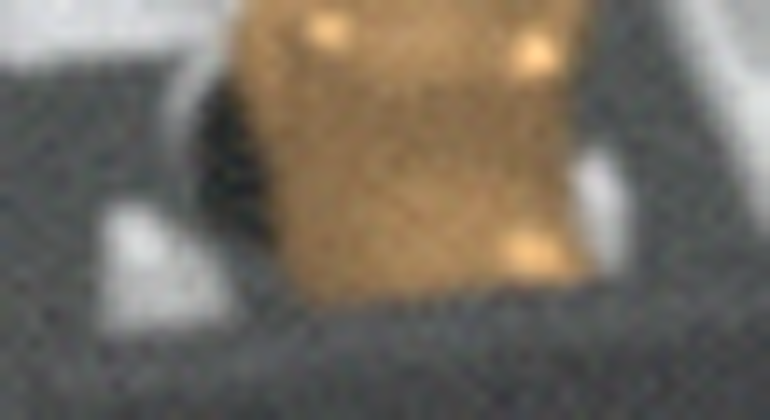

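Request:
apply_moves(motion=[[45,0,0.1,0.05,0],[45,0,0.25,0.05,0],[45,0,0.4,0.05,0],[45,0,0.52,0.05,0],[45,0,0.62,0.05,0],[45,0,0.7,0.05,0],[45,0,0.76,0.05,0],[45,0,0.8,0.05,0],[45,0,0.8,0.05,0]])

```text
t: 9.45
tcp_pos: [0.629, -0.1635, 0.0879]
tool_rot: [0.513, -0.487, 0.487, -0.513]
force: [-0.1, 0.3, -2.9]
finger_gap: 0.646
```

```bash
python3 - <<'E'
from h import *
go((0.629,-0.163,0.0835),3)
E
```

```text
t 9.45 tcp [ 0.629  -0.1635  0.0879] jaw yaw 3.0 tilt [-1.e-04  0.e+00 -1.e+00] q [-0.426  0.736  1.476  0.     0.93  -0.478] F [-0.1  0.3 -2.9] gap 55.2
shift [-0.017  0.146  0.   ] twist 0.00014382908163383944
```

Request:
apply_moves(motion=[[45,0,0.04,0,0],[45,0,0.08,0,0],[45,0,0.11,0,0],[45,0,0.13,0,0],[45,0,0.13,0,0]])

```text
t: 10.07
tcp_pos: [0.629, -0.1635, 0.084]
tool_rot: [0.513, -0.487, 0.487, -0.513]
force: [-0.0, 0.3, -3.4]
finger_gap: 0.649
```

```bash
python3 - <<'E'
from h import *
go((0.629,-0.163,0.0835),3)
E
```

```text
t 10.07 tcp [ 0.629  -0.1635  0.084 ] jaw yaw 3.0 tilt [-1.e-04  0.e+00 -1.e+00] q [-0.426  0.741  1.478  0.     0.923 -0.478] F [-0.   0.3 -3.4] gap 55.4
shift [-0.017  0.016  0.   ] twist -0.0002579776155755553
```

Request:
apply_moves(motion=[[45,0,0.03,0,0],[45,0,0.05,0,0],[45,0,0.05,0,0]])

```text
t: 10.45
tcp_pos: [0.6292, -0.1637, 0.0835]
tool_rot: [-0.513, 0.486, -0.487, 0.513]
force: [-2.3, -0.5, 4.2]
finger_gap: 0.644
```

Request:
apply_moves(motion=[[45,0,0.02,0,0],[45,0,0.04,0,0],[45,0,0.04,0,0]])

```text
t: 10.82
tcp_pos: [0.6293, -0.1637, 0.0834]
tool_rot: [-0.513, 0.486, -0.487, 0.513]
force: [-2.8, 1.4, 10.4]
finger_gap: 0.648
```

Request:
apply_moves(motion=[[45,0,-0.05,0,0],[57,0,-0.05,0,0],[60,0,-0.05,0,0],[65,0,-0.05,0,0],[75,0,-0.05,0,0],[85,0,-0.05,0,0],[85,0,-0.05,0,0],[85,0,-0.05,0,0]])

```text
t: 11.82
tcp_pos: [0.6291, -0.1635, 0.0828]
tool_rot: [-0.513, 0.487, -0.487, 0.513]
force: [-0.7, 0.2, 0.3]
finger_gap: 0.994
```

```bash
python3 - <<'E'
from h import *
go((0.629,-0.163,0.0835),3)
im=cv2.cvtColor(manip.snapshot("side"),cv2.COLOR_RGB2BGR)[230:380,310:450]
cv2.imwrite("pics/side5z.png",cv2.resize(cv2.convertScaleAbs(im,alpha=1.8,beta=20),None,fx=4,fy=4,interpolation=cv2.INTER_CUBIC))
E
```

```text
t 11.82 tcp [ 0.6291 -0.1635  0.0828] jaw yaw 3.0 tilt [ 0. -0. -1.] q [-0.426  0.743  1.478 -0.     0.921 -0.478] F [-0.7  0.2  0.3] gap 84.9
shift [-0.017 -0.022 -0.001] twist 0.0004066915546616201
```

View pics/side5z.png

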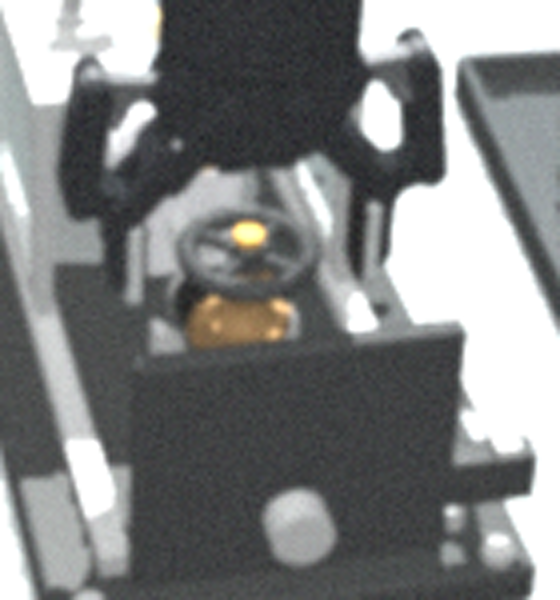

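Request:
apply_moves(motion=[[85,0,-0.3,0,0],[85,0,-1,0,0],[85,0,-2,0,0],[85,0,-3.2,0,0],[85,0,-4.4,0,0],[85,0,-5.4,0,0],[85,-1,-6,-0.5,0],[85,-2.5,-6,-1.5,0],[85,-4.2,-6,-2.5,0],[85,-5.8,-6,-3.4,0],[85,-7,-6,-4,0],[85,-7.5,-6,-4.3,0]])

```text
t: 13.38
tcp_pos: [0.4872, 0.056, 0.2636]
tool_rot: [-0.513, 0.486, -0.486, 0.514]
force: [0.1, -0.1, 0.3]
finger_gap: 0.997
```

```bash
python3 - <<'E'
from h import *
go((0.629,-0.163,0.0835),3)
for n in("side","top"):
    im=cv2.cvtColor(manip.snapshot(n),cv2.COLOR_RGB2BGR); cv2.imwrite(f"pics/{n}6.png",im)
def z(im,x0,y0,x1,y1,k,n):
    c=im[y0:y1,x0:x1]; c=cv2.convertScaleAbs(c,alpha=1.7,beta=20)
    cv2.imwrite(n,cv2.resize(c,None,fx=k,fy=k,interpolation=cv2.INTER_CUBIC))
z(cv2.imread("pics/top6.png"),290,140,470,270,4.3,"pics/top6z.png")
z(cv2.imread("pics/side6.png"),270,150,450,395,2.4,"pics/side6z.png")
E
```

```text
t 13.38 tcp [0.4872 0.056  0.2636] jaw yaw 3.12 tilt [ 7.e-04 -1.e-04 -1.e+00] q [-0.114  0.304  1.723 -0.     1.114 -0.168] F [ 0.1 -0.1  0.3] gap 85.2
shift [7.547 6.006 4.319] twist 0.012374527732301032
```

View pics/top6z.png

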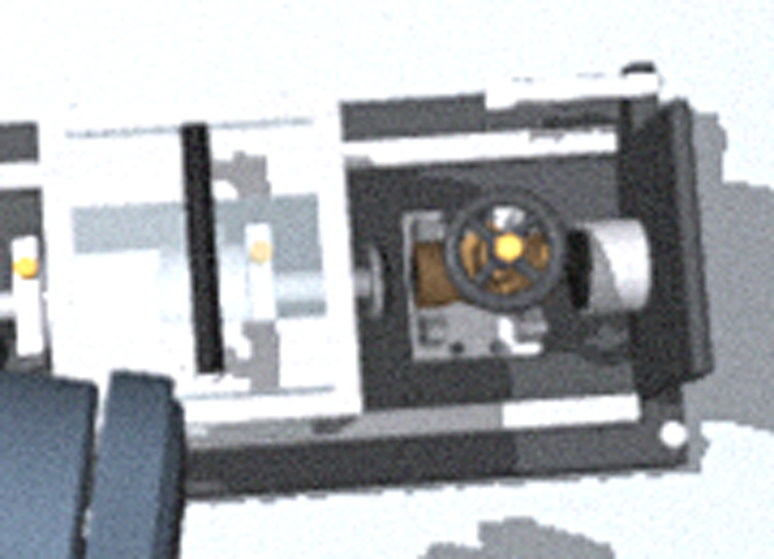

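View pics/side6z.png

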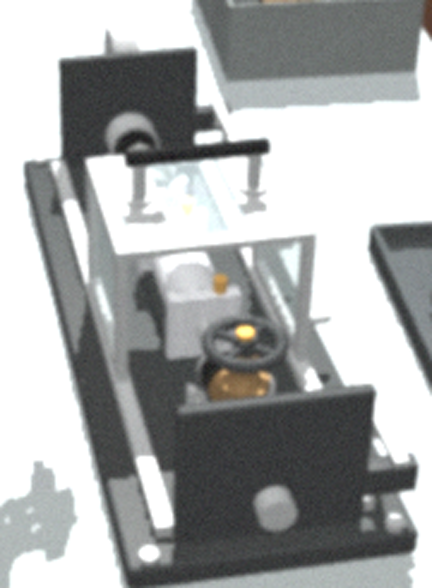

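```bash
python3 - <<'E'
from h import *
np.set_printoptions(precision=4,suppress=True)
Z=lambda x,y:(x/4.3+290,y/4.3+140)
S=lambda x,y:(x/2.4+270,y/2.4+150)
yaw=np.radians(4.45);R=np.array([[np.cos(yaw),np.sin(yaw)],[-np.sin(yaw),np.cos(yaw)]])
st=lambda p:(R@(p[:2]-[.6125,-.004])*1000).round(1)
for n,p,z in[("wheel",(508,248),.109),("knob",(509,248),.119),("endL",(432,275),.055),("endL edge top",(414,243),.049),("endL edge bot",(414,307),.049),("prong ll",(430,325),.056),("prong lr",(530,325),.056)]:
    q=plane("top",*Z(*p),z);print(n,q,"stand frame(top)",st(q))
print("wheel side",plane("side",*S(245,341),.109),"tri knob",tri(Z(509,248),S(246,332)))
print("bore expected wheel top",proj("top",[.6267,-.163,.109]))
# handle tri
t=cv2.imread("pics/top6.png")
a,b=Z(193,126),Z(209,372); print("handle top",plane("top",*a,.181),plane("top",*b,.181))
E
```

```text
wheel [ 0.6283 -0.1651  0.109 ] stand frame(top) [   3.3 -161.8]
knob [ 0.6266 -0.1637  0.119 ] stand frame(top) [   1.7 -160.3]
endL [ 0.6243 -0.1392  0.055 ] stand frame(top) [   1.2 -135.7]
endL edge top [ 0.6404 -0.1315  0.049 ] stand frame(top) [  18.  -129.3]
endL edge bot [ 0.6098 -0.1315  0.049 ] stand frame(top) [ -12.6 -126.9]
prong ll [ 0.6003 -0.1381  0.056 ] stand frame(top) [ -22.5 -132.7]
prong lr [ 0.6009 -0.1852  0.056 ] stand frame(top) [ -25.6 -179.8]
wheel side [ 0.6305 -0.1606  0.109 ] tri knob (array([ 0.6284, -0.1639,  0.1186]), np.float64(0.003477145203287228))
bore expected wheel top (np.float64(407.0579200138352), np.float64(198.48383610968236))
handle top [ 0.6652 -0.0211  0.181 ] [ 0.5629 -0.0286  0.181 ]
```

```bash
python3 - <<'E'
from h import *
go((0.617,-0.0255,0.23),-85.55)
E
```

```text
t 13.47 tcp [0.4878 0.0553 0.2634] jaw yaw 3.12 tilt [ 5.e-04 -2.e-04 -1.e+00] q [-0.115  0.305  1.722 -0.     1.114 -0.169] F [ 0.5 -0.9 -0.2] gap 85.0
shift [2.925 1.116 4.154] twist 8.867004849352135
```

Request:
apply_moves(motion=[[60,0.3,0,0.4,0.8],[50,0.8,0,1.1,1.7],[50,1.3,0,1.9,2.6],[50,1.8,0,2.6,3.5],[50,2.3,0,3.3,4.5],[50,2.7,0.2,3.8,5.4],[50,2.9,0.5,4.1,6.3],[50,2.93,0.8,4.15,7.2],[50,2.93,1.1,4.15,8.1],[50,2.93,1.1,4.15,8.87],[50,2.93,1.1,4.15,8.87]])

```text
t: 14.85
tcp_pos: [0.6184, -0.0287, 0.2295]
tool_rot: [0.026, -0.706, 0.707, -0.027]
force: [-0.1, 0.0, -0.9]
finger_gap: 0.589
```

```bash
python3 - <<'E'
from h import *
go((0.617,-0.0255,0.158),-85.55)
im=cv2.cvtColor(manip.snapshot("side"),cv2.COLOR_RGB2BGR)[150:290,290:430]
cv2.imwrite("pics/side7z.png",cv2.resize(cv2.convertScaleAbs(im,alpha=1.8,beta=20),None,fx=4,fy=4,interpolation=cv2.INTER_CUBIC))
E
```

```text
t 14.85 tcp [ 0.6184 -0.0287  0.2295] jaw yaw -85.7 tilt [ 6.e-04 -7.e-04 -1.e+00] q [-2.260e-01  5.210e-01  1.451e+00 -1.000e-03  1.169e+00  1.270e+00] F [-0.1  0.  -0.9] gap 50.3
shift [ 0.039  2.383 -0.111] twist -0.015263415998865071
```

View pics/side7z.png

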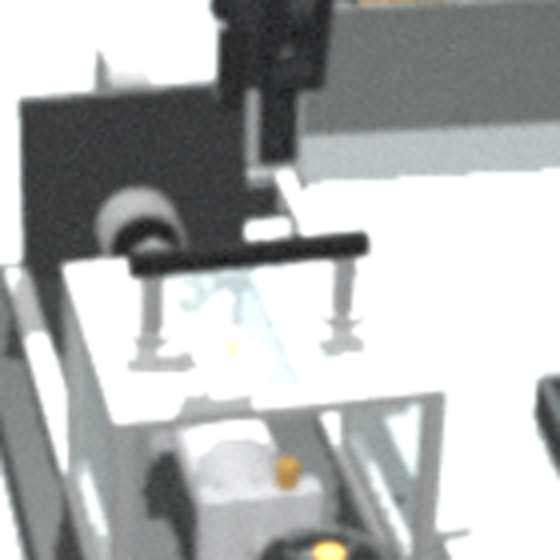

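Request:
apply_moves(motion=[[50,0.04,0.3,-0.11,0],[50,0.04,0.8,-0.11,0],[50,0.04,1.3,-0.11,0],[50,0.04,1.7,-0.11,0],[50,0.04,2.05,-0.11,0],[50,0.04,2.25,-0.11,0],[50,0.04,2.35,-0.11,0],[50,0.04,2.38,-0.11,0],[50,0.04,2.38,-0.11,0]])

```text
t: 16.02
tcp_pos: [0.6162, -0.0237, 0.1588]
tool_rot: [0.026, -0.707, 0.707, -0.027]
force: [-0.6, -1.0, 0.3]
finger_gap: 0.587
```

```bash
python3 - <<'E'
from h import *
go((0.617,-0.0255,0.158),-85.55)
im=cv2.cvtColor(manip.snapshot("side"),cv2.COLOR_RGB2BGR)[150:290,290:430]
cv2.imwrite("pics/side8z.png",cv2.resize(cv2.convertScaleAbs(im,alpha=1.8,beta=20),None,fx=4,fy=4,interpolation=cv2.INTER_CUBIC))
E
```

```text
t 16.02 tcp [ 0.6162 -0.0237  0.1588] jaw yaw -85.7 tilt [ 7.e-04 -2.e-04 -1.e+00] q [-0.219  0.603  1.522 -0.     1.016  1.276] F [-0.6 -1.   0.3] gap 50.1
shift [-0.023  0.026  0.062] twist -0.014814763819829579
```

View pics/side8z.png

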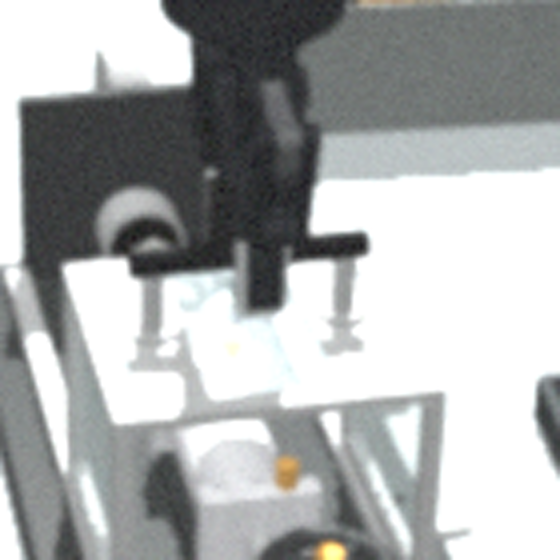

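Request:
apply_moves(motion=[[40,0,0,0.05,0],[30,0,0,0.05,0],[22,0,0,0.05,0],[16,0,0,0.05,0],[8,0,0,0.05,0],[5,0,0,0.05,0],[5,0,0,0.05,0]], squeeze=30)

```text
t: 16.95
tcp_pos: [0.616, -0.0251, 0.1585]
tool_rot: [-0.027, 0.707, -0.707, 0.027]
force: [0.1, -0.2, 1.1]
finger_gap: 0.13
```

```bash
python3 - <<'E'
from h import *
yaw=np.radians(4.45);Y=np.array([-np.sin(yaw),np.cos(yaw),0])
s=manip.sense();g=(s["tcp_pos"][:2]-[.6143,-.0035])@Y[:2];print("guard est",g)
go(s["tcp_pos"]+(-.160-g)*Y,-85.55)
E
```

```text
guard est -0.02163397714544167
t 16.95 tcp [ 0.616  -0.0251  0.1585] jaw yaw -85.7 tilt [ 0.e+00  1.e-04 -1.e+00] q [-0.222  0.603  1.522  0.     1.016  1.274] F [ 0.1 -0.2  1.1] gap 11.1
shift [-1.200e-02 -1.000e-03  4.612e+00] twist -0.015118745552915414
```

Request:
apply_moves(motion=[[5,0,0,0.05,0],[5,0,0,0.15,0],[5,0,0,0.35,0],[5,0,0,0.57,0],[5,0,0,0.8,0],[5,0,0,1.03,0],[5,0,0,1.26,0],[5,0,0,1.49,0],[5,0,0,1.72,0],[5,0,0,1.9,0],[5,0,0,2,0],[5,0,0,2,0]])

```text
t: 18.45
tcp_pos: [0.6206, -0.0858, 0.1585]
tool_rot: [0.027, -0.706, 0.707, -0.027]
force: [-0.0, 1.2, 3.0]
finger_gap: 0.123
```

```bash
python3 - <<'E'
from h import *
yaw=np.radians(4.45);Y=np.array([-np.sin(yaw),np.cos(yaw),0])
s=manip.sense();g=(s["tcp_pos"][:2]-[.6143,-.0035])@Y[:2];print("guard est",g)
go(s["tcp_pos"]+(-.160-g)*Y,-85.55)
im=cv2.cvtColor(manip.snapshot("side"),cv2.COLOR_RGB2BGR)[190:400,270:450]
cv2.imwrite("pics/side9z.png",cv2.resize(cv2.convertScaleAbs(im,alpha=1.8,beta=20),None,fx=2.8,fy=2.8,interpolation=cv2.INTER_CUBIC))
E
```

```text
guard est -0.08256584058482716
t 18.45 tcp [ 0.6206 -0.0858  0.1585] jaw yaw -85.69 tilt [ 2.0e-04 -1.4e-03 -1.0e+00] q [-3.150e-01  6.150e-01  1.496e+00 -1.000e-03  1.030e+00  1.181e+00] F [-0.   1.2  3. ] gap 10.5
shift [-0.006  0.004  2.581] twist -0.01440343939461286
```

View pics/side9z.png

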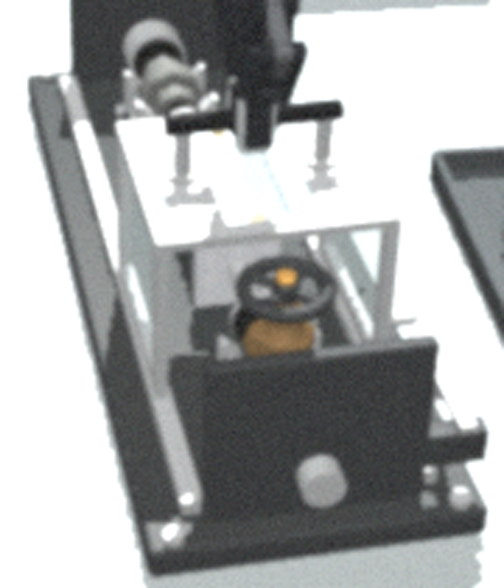

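Request:
apply_moves(motion=[[5,0,0,0.05,0],[5,0,0,0.15,0],[5,0,0,0.3,0],[5,0,0,0.48,0],[5,0,0,0.66,0],[5,0,0,0.84,0],[5,0,0,1.02,0],[5,0,0,1.2,0],[5,0,0,1.38,0],[5,0,0,1.54,0],[5,0,0,1.66,0],[5,0,0,1.75,0]])

```text
t: 20.0
tcp_pos: [0.6245, -0.1369, 0.1585]
tool_rot: [-0.026, 0.707, -0.706, 0.026]
force: [0.4, 6.7, 6.0]
finger_gap: 0.123
```

Request:
apply_moves(motion=[[5,0,0,0.08,0],[5,0,0,0.16,0],[5,0,0,0.24,0],[5,0,0,0.32,0],[5,0,0,0.4,0],[5,0,0,0.48,0],[5,0,0,0.52,0],[5,0,0,0.52,0]])

```text
t: 21.0
tcp_pos: [0.6254, -0.1497, 0.1584]
tool_rot: [-0.027, 0.709, -0.705, 0.026]
force: [-0.2, 9.9, 6.4]
finger_gap: 0.125
```

```bash
python3 - <<'E'
from h import *
yaw=np.radians(4.45);Y=np.array([-np.sin(yaw),np.cos(yaw),0])
s=manip.sense();g=(s["tcp_pos"][:2]-[.6143,-.0035])@Y[:2];print("guard est",g)
go(s["tcp_pos"]+(-.160-g)*Y,-85.55)
im=cv2.cvtColor(manip.snapshot("side"),cv2.COLOR_RGB2BGR)[190:400,270:450]
cv2.imwrite("pics/side10z.png",cv2.resize(cv2.convertScaleAbs(im,alpha=1.8,beta=20),None,fx=2.8,fy=2.8,interpolation=cv2.INTER_CUBIC))
E
```

```text
guard est -0.14658771359173692
t 21.0 tcp [ 0.6254 -0.1497  0.1584] jaw yaw -85.71 tilt [-8.0e-04  5.5e-03 -1.0e+00] q [-0.411  0.636  1.45   0.005  1.059  1.083] F [-0.2  9.9  6.4] gap 10.7
shift [-0.001 -0.002  0.447] twist -0.016216312863437565
```

View pics/side10z.png

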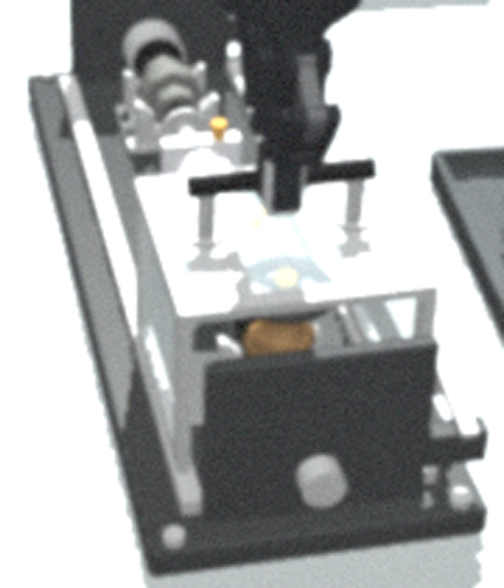

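Request:
apply_moves(motion=[[5,0,0,0.06,0],[5,0,0,0.12,0],[5,0,0,0.18,0],[5,0,0,0.24,0],[5,0,0,0.24,0]])

```text
t: 21.68
tcp_pos: [0.6263, -0.1609, 0.1585]
tool_rot: [0.026, -0.706, 0.707, -0.027]
force: [-0.4, 2.1, 4.1]
finger_gap: 0.131
```

Request:
apply_moves(motion=[[5,0,0,0.06,0],[5,0,0,0.12,0],[5,0,0,0.18,0],[5,0,0,0.18,0]])

```text
t: 22.18
tcp_pos: [0.6267, -0.1658, 0.1585]
tool_rot: [0.026, -0.706, 0.707, -0.027]
force: [-0.3, 2.4, 5.1]
finger_gap: 0.123
```

```bash
python3 - <<'E'
from h import *
yaw=np.radians(4.45);Y=np.array([-np.sin(yaw),np.cos(yaw),0])
s=manip.sense();g=(s["tcp_pos"][:2]-[.6143,-.0035])@Y[:2];print("guard est",g)
go(s["tcp_pos"]+(-.160-g)*Y,-85.55)
E
```

```text
guard est -0.1628193928350572
t 22.18 tcp [ 0.6267 -0.1658  0.1585] jaw yaw -85.7 tilt [ 3.e-04 -6.e-04 -1.e+00] q [-0.431  0.641  1.437 -0.     1.063  1.065] F [-0.3  2.4  5.1] gap 10.5
shift [ 0.    -0.    -0.094] twist -0.01530563873350701
```

The force dropped from 10 N to 2 N, so the pin has passed the latch nose. I'll check with a gentle pull back and a picture.

Request:
apply_moves(motion=[[5,0,0,-0.05,0],[5,0,0,-0.1,0],[5,0,0,-0.15,0],[5,0,0,-0.2,0],[5,0,0,-0.25,0],[5,0,0,-0.25,0]])

```text
t: 22.92
tcp_pos: [0.6262, -0.1598, 0.1585]
tool_rot: [0.027, -0.705, 0.708, -0.027]
force: [-0.2, -7.0, 2.8]
finger_gap: 0.129
```

```bash
python3 - <<'E'
from h import *
go((0.617,-0.0255,0.158),-85.55)
for n in("side","top"):
    im=cv2.cvtColor(manip.snapshot(n),cv2.COLOR_RGB2BGR); cv2.imwrite(f"pics/{n}11.png",im)
im=cv2.imread("pics/side11.png")[260:400,360:450]
cv2.imwrite("pics/side11z.png",cv2.resize(cv2.convertScaleAbs(im,alpha=1.8,beta=20),None,fx=4.2,fy=4.2,interpolation=cv2.INTER_CUBIC))
E
```

```text
t 22.93 tcp [ 0.6262 -0.1598  0.1585] jaw yaw -85.67 tilt [ 6.0e-04 -3.5e-03 -1.0e+00] q [-0.421  0.639  1.444 -0.003  1.058  1.076] F [-0.2 -7.   2.8] gap 11.0
shift [-0.031  0.    -4.486] twist -0.012168632694390169
```

View pics/side11z.png

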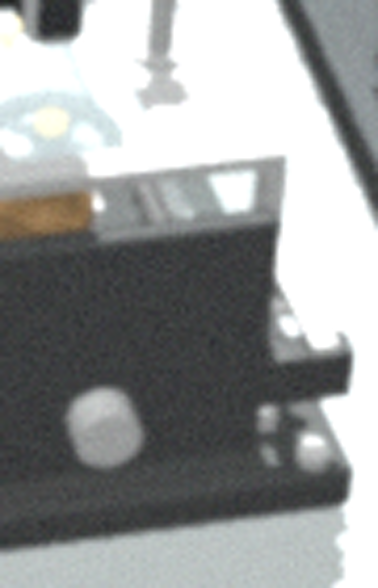

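Pulling back stops firm at about -0.157 with 7 N, against 3 N of guard friction, so the latch is holding. Next I ease off, release and back away.

Request:
apply_moves(motion=[[5,0,0,0.08,0],[5,0,0,0.12,0],[20,0,0,0.12,0],[35,0,0,0.12,0],[45,0,0,0.12,0],[45,0,0,0.12,0],[45,0,-0.3,0.12,0],[45,0,-1,0.12,0],[45,0,-2,0.12,0],[45,0,-3,0.12,0],[45,0,-3.6,0.12,0],[45,0,-3.8,0.12,0]])

```text
t: 24.52
tcp_pos: [0.627, -0.1619, 0.2746]
tool_rot: [0.025, -0.706, 0.707, -0.028]
force: [0.0, 0.5, -0.4]
finger_gap: 0.524
```

Request:
apply_moves(motion=[[45,-0.5,0,-0.7,0],[45,-1.2,0,-1.8,0],[45,-2.2,0,-3.2,0],[45,-3.2,0,-4.7,0],[45,-4.2,0,-6.2,0],[45,-5,0,-7.5,0],[45,-5.4,0,-8.4,0],[45,-5.5,0,-8.8,0],[45,-5.5,0,-8.8,0]])

```text
t: 25.65
tcp_pos: [0.7705, 0.1144, 0.2717]
tool_rot: [0.027, -0.706, 0.707, -0.026]
force: [-0.7, -0.2, -0.0]
finger_gap: 0.528
```

```bash
python3 - <<'E'
from h import *
go((0.617,-0.0255,0.158),-85.55)
for n in("side","top"):
    im=cv2.cvtColor(manip.snapshot(n),cv2.COLOR_RGB2BGR); cv2.imwrite(f"pics/{n}12.png",im)
def z(im,x0,y0,x1,y1,k,n):
    c=im[y0:y1,x0:x1]; c=cv2.convertScaleAbs(c,alpha=1.7,beta=20)
    cv2.imwrite(n,cv2.resize(c,None,fx=k,fy=k,interpolation=cv2.INTER_CUBIC))
z(cv2.imread("pics/top12.png"),290,140,470,270,4.3,"pics/top12z.png")
E
```

```text
t 25.65 tcp [0.7705 0.1144 0.2717] jaw yaw -85.64 tilt [-1.5e-03 -5.0e-04 -1.0e+00] q [ 0.005  0.726  0.926 -0.     1.491  1.499] F [-0.7 -0.2 -0. ] gap 45.1
shift [5.449 3.801 4.261] twist -0.009391064822321483
```

View pics/side12.png

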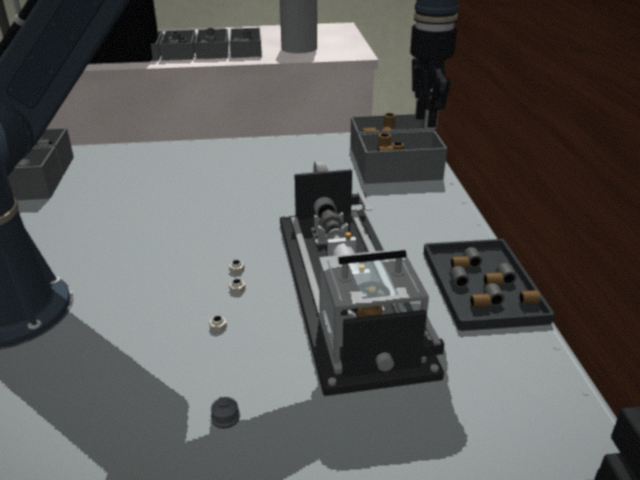

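View pics/top12z.png

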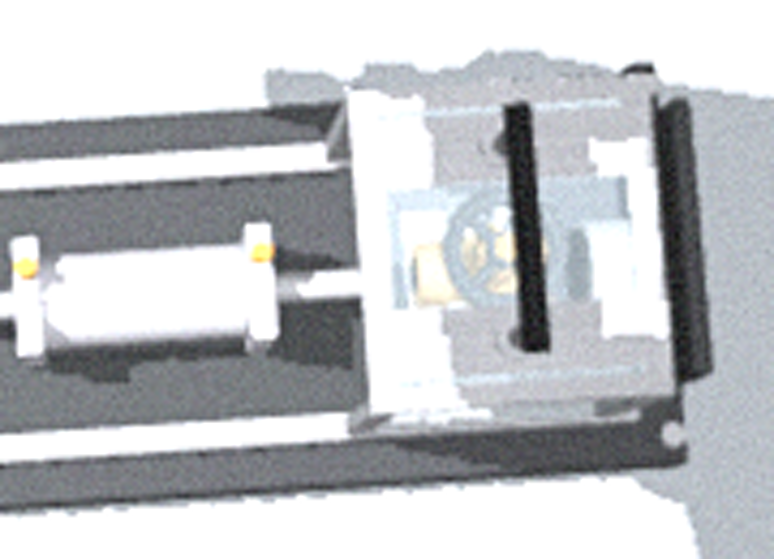

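The top view shows the guard over the valve: handle at about (411,192), wheel still at about (407,198). The union and loose fittings haven't moved, and the arm is clear.

```bash
python3 -c "
from h import *
print(plane('top',290+526/4.3,140+228/4.3,.181)); print(manip.sense()['force']); print(manip.sign_off())"
```

```text
[ 0.62435274 -0.15919275  0.181     ]
[-0.32419859 -0.75379576 -0.48916321]
the job is handed in; nothing more can be done
None
```

The gate valve is in the empty cradle at the -y end, handwheel up and bore along the slide, and I let go of it. The guard is latched over it. I handed the job in at about 26 s of the 64 s allowed.

- **Valve:** It touched down at the predicted height, with about 10 N on the wrist at most before I eased off and released. The top of the stem measured 118.6 mm up, where a fully seated valve would be. Seen in the side view before lowering, its bore was about 2.7° off line. I turned it back 1.5°; after release it looked straight to within a few millimetres.
- **Guard:** I pulled it slowly by its handle. The force rose to about 10 N at the latch and then fell to 2 N as the pin passed. A pull back then stopped firm at about -0.157 m with 7 N, above the guard's 3 N friction, so the latch is holding.
- **Final pictures:** They show the guard over the valve, the union still in its cradle, the loose fittings unmoved and the arm clear.
- **Not seen or in disagreement:** I could not see the latch nose itself, so the latching rests on the force drop and the pull test. The two cameras disagreed by 3 to 5 mm; I averaged them, then shifted the final placing about 2 mm after a side-view check against the arm.

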